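# Open the climate case and bring the clay figure to its tray

### The job

Pull up the spring-loaded knob that locks the clear sliding cover of the grey climate case, slide the cover all the way open over the closed half of the case and let the knob drop back in so that the cover is locked open. Then lift the small clay figure out of the case and stand it upright on the foam of the low tray, beside the wooden bowl, setting it down rather than dropping it, without tipping it over and without shifting the bowl.

Things in the scene. Friction and masses are not known exactly. Their poses are not given: they have to be found in the camera images.
- case: Grey metal climate case, fixed, 180 (its x) x 280 (its y) x 90 mm high, yaw within 20 degrees. Origin: centre of its underside, z up. The rail along its -x side (towards the robot), 34 mm wide, top at z = 90, has two pin holes at x = -72: y = -70 (closed) and y = +60 (open). The +y half is a closed deck, the -y half an open pit (see pit); the cover lies over the pit at the start
- pit (a point): Centre of the foam bed in the case's pit, on its top, 24 mm above the table, axes as the case's. The pit measures 138 mm along x (-69 to +69) and, with the cover open, 122 mm along y (-64 to +58). A fixed hygrometer 26 mm across, 10 mm high lies in its corner at x = 47, y = -44 mm
- cover (a joint): Clear sliding cover with aluminium edges, 180 x 140 mm, underside 91 and top 97 mm above the table. Value in m: 0 closed, over the pit, locked there by the plunger pin; 0.130 fully open against its stop, over the deck. Slides along the case's +y with about 1.5 N of friction. From 0.126 on the pin can drop into the open hole
- plunger (a joint): Spring plunger, upright on the cover's near edge strip; it travels with the cover. Value in m: 0 pin down in a hole, 0.014 pulled up to its stop. The pin clears the rail at 0.011; let go between the holes it rides on the rail there. The spring pulls it down with 5.5 N at 0 and 12 N at the top; it does not stay up by itself
- knob (a point): Centre of the plunger's black knob, 26 mm across, 23 mm tall, axis vertical; with the pin down this point is 132 mm above the table, 35 mm above the cover's edge strip. The knob's underside is 24 mm above the strip; below it a steel sleeve 18 mm across, 16 mm tall. At the start at x = -72, y = -70 mm in the case frame
- figure_mid (a point): Half-way up the small clay figure, 30 mm above its underside, z along its axis. Round, 61 mm tall: foot 42 mm across and 6 mm thick, straight body 30 mm across from 10 to 44 mm above the underside, head 24 mm across on top. About 160 g. Stands loose on the foam near the middle of the pit
- tray: Low open tray of grey board, fixed, 160 (its x) x 230 (its y) x 30 mm high, walls 4 mm. Origin at the centre of its underside, z up; its foam lining's top is at z = 10 mm. The bowl stands on its +y half, the -y half is empty
- bowl: Dark wooden bowl, 72 mm across and 32 mm high, loose, standing on the tray's foam; origin at the centre of its underside. To be left where it is
There are look-alikes about, which are no part of the job. Several things have the shape of the bowl; the one meant has the colours described above.

How it is judged:
By the outcome, as a careful person would: the job done as asked, in the order asked, and still so for the second after the job is handed in, with the robot touching nothing.
It also fails if it takes over 54 s, if anything falls off the work surface, if the arm or the gripper's body presses on something with over 40 N, if the wrist force passes 120 N, or if a joint passes its speed limit or range.

### The arm

A 6-joint arm with a two-finger parallel gripper is mounted at the origin on the work surface. World frame = base frame: x ahead of the robot, y to its left, z up, the work surface at z = 0. Lengths are in mm, angles in rad, forces in N, time in s.
With the tool pointing down it reaches from about 350 to 725 mm from the base axis. Payload 6 kg.
Tool frame: the origin (TCP) lies between the finger pads; the fingertips stand 8 mm ahead of it and the grasp point (between the pads) lies 11 mm behind it; z points along the fingers, y is the line along which they close (so a half turn about z gives the same grasp; the last joint's range is limited). The gripper opens to 85 mm and grips with 20 to 120 N. Pads are 22 mm wide; open, the fingers measure 114 mm over their backs; the gripper's body (76 mm by 85 mm) begins 54 mm behind the grasp point. The pads swing forward as they close: fully open they stand 13 mm farther back than shut.
Start: joints at [1.451, 0.04, 0.085, 0, -1.615, -0.334], TCP at [263.002, 539.263, 239.261] pointing down, gripper open.
Joint ranges: [-2.56, 2.56], [-1.29, 2.01], [-1.08, 1.49], [-3.29, 1.98], [-2.81, -0.18], [-2.99, 2.99]. Speed limits (rad/s): [2.57, 2.57, 3.01, 3.14, 3.14, 3.14].

### API

Orientations are given as a unit quaternion [x, y, z, w].
In Python, from workcell import arm gives the robot as it stands. The module is installed in compiled form; this text tells all that it offers.
- The arm moves only by the tool servo_tool, never from a script. Its argument "plan" is a list of rows, each an object of numbers: "gripper": the closure, from 0 (fully open) to 1 (shut); "x", "y", "z": the shift along the tool's x, y, z in units of 600 mm (1.0 is 600 mm); "twist": the turn about the tool's z in units of 1.5 rad (1.0 is 1.5 rad). In form: [{"gripper": .., "x": .., "y": .., "z": .., "twist": ..}, ...]. A call has 1 to 12 rows; each row is the pose to reach, as a shift and turn from the pose commanded when the call began, along the tool's axes at that moment; what a row does not reach only later rows make up. A row lasts 1/12 s, in which the tool goes at most 41.7 mm and 7.16 degrees, less where a joint would pass 70% of its speed; a pose out of reach is approached as far as the arm can. A call with a number of a shift or a turn outside -1 to 1 is refused whole. A call with a gripper value outside its range is refused whole. The fingers move at their own pace and stop on an object; "squeeze" is the grip in N (left out, the last holds). Time passes only in rows, so rows that repeat a pose let the fingers close. It gives the time, the measured TCP pose, the force, the opening and the grip force at its end, in the units of the state.
- arm.get_state(): the state, without advancing time (a new reading comes with each control period).
- arm.camera(name): name is "scene" or "top" or "wrist"; returns the picture (420x560x3 uint8, red, green, blue); there is no depth.
- arm.camera_model(name): a dict with "mtx" (3x3 intrinsics, pixels), "D" ([k1, k2, p1, p2, k3] as OpenCV has them; the pictures are not rectified), "eye" and "rotation" of the camera in the world. Camera axes: x right, y up, looking along -z (the intrinsics and any distortion apply to the point x, -y, -z); pixel columns grow to the right and rows downward; lengths in mm; the calibration is good to about 2 mm. A picture is of the moment at which its call begins: read the wrist's pose just before it. camera_model takes no time and is no camera call; for the wrist camera it gives the pose at the moment of the call.
- arm.hand_in(): hands the job in; it is judged then, once.
The state is a dict: "clock": time; "qpos": joint angles; "joint_vel": joint speeds; "tau": joint torques, N m; "ee_pos": TCP position; "ee_rot": TCP orientation; "contact_force": force on the tool from outside, world axes, zero at the start; "torque": the same for the moment, N m; "grip_width": finger opening in mm; "grasp_force": force on a finger pad.
Only numpy, scipy, OpenCV 4.12 (cv2) and the standard library are available. Lean on these libraries where they do the work, as an engineer would, in place of code of your own. Each camera call takes 0.05 s, during which the arm holds its last target. There are 200 camera calls.

## Working session

There is one attempt and no reset: what is moved stays moved. The work goes in short steps, Python scripts to look and compute and a tool call to move; the robot and the scene stay as the last step left them, time stands still between calls to the robot, and variables do not carry over. Pictures are saved under pics/ and viewed, at most 10 in all, crops included, and the job is handed in when it is done.

Besides the shell and the picture viewer there is one more tool, called by a JSON object that holds its "op" and its "data", one argument or row to a line. servo_tool: Moves the arm, as the interface text tells. Its arguments: {"type":"object","properties":{"plan":{"type":"array","items":{"type":"object","properties":{"gripper":{"type":"number"},"x":{"type":"number"},"y":{"type":"number"},"z":{"type":"number"},"twist":{"type":"number"}}}},"squeeze":{"type":"number"}},"required":["plan"]}

```bash
mkdir -p pics
cat > h.py <<'E'
import numpy as np, cv2
from workcell import arm
from scipy.spatial.transform import Rotation as R
def snap(n,f):
    m=arm.camera_model(n); im=np.array(arm.camera(n)); cv2.imwrite(f'pics/{f}.png',im[:,:,::-1]); np.save(f'pics/{f}.npy',im); 
    import pickle; pickle.dump(m,open(f'pics/{f}.pkl','wb')); return im,m
def load(f):
    import pickle; return np.load(f'pics/{f}.npy'),pickle.load(open(f'pics/{f}.pkl','rb'))
def rot(m):
    r=np.array(m['rotation'],float); return r if r.shape==(3,3) else R.from_quat(r).as_matrix()
def ray(m,uv):
    p=cv2.undistortPoints(np.array(uv,float).reshape(-1,1,2),np.array(m['mtx'],float),np.array(m['D'],float)).reshape(-1,2)
    return np.c_[p[:,0],-p[:,1],-np.ones(len(p))]@rot(m).T
def onz(m,uv,z):
    d=ray(m,uv); e=np.array(m['eye']); return e+d*((z-e[2])/d[:,2])[:,None]
def proj(m,P):
    c=(np.array(P,float).reshape(-1,3)-np.array(m['eye']))@rot(m); c=c*[1,-1,-1]
    return cv2.projectPoints(c,np.zeros(3),np.zeros(3),np.array(m['mtx'],float),np.array(m['D'],float))[0].reshape(-1,2)
def shift(target):
    s=arm.get_state(); Rm=R.from_quat(s['ee_rot']).as_matrix(); return Rm.T@(np.array(target)-s['ee_pos'])
E
python3 - <<'E'
from h import *
a,m=snap('scene','s0'); b,n=snap('top','t0')
print(m,n); s=arm.get_state(); print(s['ee_pos'],R.from_quat(s['ee_rot']).as_matrix().round(3),s['clock'],s['grip_width'])
E
```

```text
{'mtx': array([[529.94207994,   0.        , 276.7467878 ],
       [  0.        , 529.94207994, 199.46230735],
       [  0.        ,   0.        ,   1.        ]]), 'D': array([-0.11447717,  0.        ,  0.        ,  0.        ,  0.        ]), 'eye': array([1290.78824348,  550.89157787,  889.7444292 ]), 'rotation': array([0.19735131, 0.38650568, 0.7923178 , 0.42883368])} {'mtx': array([[506.06743419,   0.        , 286.09515937],
       [  0.        , 506.06743419, 207.89402647],
       [  0.        ,   0.        ,   1.        ]]), 'D': array([-0.05890281,  0.        ,  0.        ,  0.        ,  0.        ]), 'eye': array([ 417.08253574,   22.27613505, 1288.92409975]), 'rotation': array([-0.00670666,  0.02793554,  0.70862079, -0.7050044 ])}
[262.83869546 539.05793729 238.3764561 ] [[ 0.899 -0.438 -0.001]
 [-0.438 -0.899 -0.001]
 [ 0.     0.002 -1.   ]] 0.1 85.30330766793111
```

View pics/t0.png

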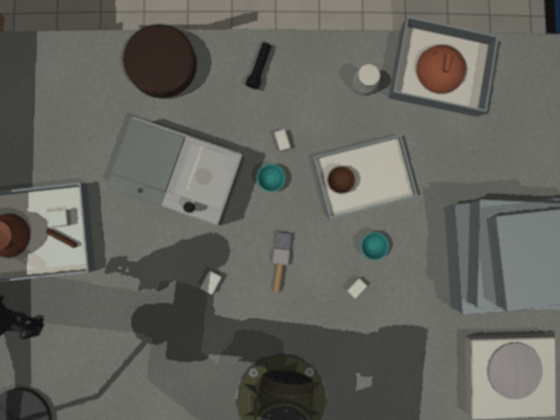

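View pics/s0.png

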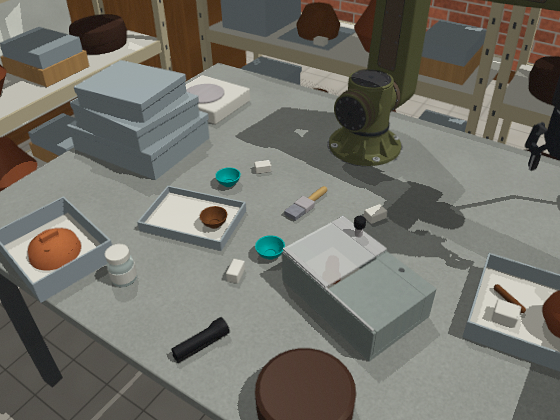

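The top view shows the case with its corners at about (130,117), (243,155), (222,223) and (108,188). The knob is at (189,207), the figure at (203,176), and the tray spans (313,155) to (418,193). Possible mix-ups for the bowl are the dark wooden bowl (342,180) and two teal bowls (271,178) and (375,245). There are also large brown bowls at (160,60) and (10,235), and a red pot at (442,68). I choose the dark one in the low tray. Knob candidates are the black knob (189,207) and the black torch (258,65), which I rule out.

Run:
```python
from h import *
t,n=load('t0'); s,m=load('s0')
def blob(im,box,f):
    x0,y0,x1,y1=box; c=im[y0:y1,x0:x1].astype(int); k=f(c).astype(np.uint8)
    N,l,st,ce=cv2.connectedComponentsWithStats(k); i=1+np.argmax(st[1:,4]); return ce[i]+[x0,y0],st[i]
dark=lambda c:c.max(2)<50
kt,_=blob(t,(178,195,202,218),dark); ks,st=blob(s,(348,208,372,240),dark)
print('knob',kt,_,ks,st, onz(n,kt,136),onz(m,ks,132))
bt,st=blob(t,(322,160,362,200),lambda c:(c[...,0]<110)&(c[...,0]>c[...,2]+12)); print('bowl',bt,st,onz(n,bt,25))
# precise corners by hand, z of top rims
print('case z90/97', onz(n,[(130,117),(243,155),(222,223),(108,188)],93).round(1))
print('tray z30', onz(n,[(313,155),(403,137),(418,193),(327,215)],30).round(1))
print('fig top z85', onz(n,[(203,176)],85).round(1))
a=cv2.resize(t[100:240,95:255],None,fx=5,fy=4.28*1.16,interpolation=cv2.INTER_CUBIC)
a=cv2.resize(t[108:228,100:260],(800,600),interpolation=cv2.INTER_CUBIC)
cv2.imwrite('pics/c1.png',a[:,:,::-1])
b=cv2.resize(t[125:230,300:440],(800,600),interpolation=cv2.INTER_CUBIC); cv2.imwrite('pics/c2.png',b[:,:,::-1])
```

```text
knob [189.04       206.86666667] [ 6  8 11  9 75] [359.52142857 222.42857143] [  6   8  12  14 140] [[476.85386279 208.27059243 136.        ]] [[478.06341369 208.48736151 132.        ]]
bowl [341.47301587 179.18571429] [  5   6  29  28 630] [[ 550.77981846 -155.86790338   25.        ]]
case z90/97 [[694.3 357.2  93. ]
 [601.9  87.9  93. ]
 [440.7 137.5  93. ]
 [524.6 407.2  93. ]]
tray z30 [[ 611.4  -84.1   30. ]
 [ 657.6 -313.6   30. ]
 [ 514.9 -349.2   30. ]
 [ 460.5 -117.8   30. ]]
fig top z85 [[553.  183.6  85. ]]
```

View pics/c1.png

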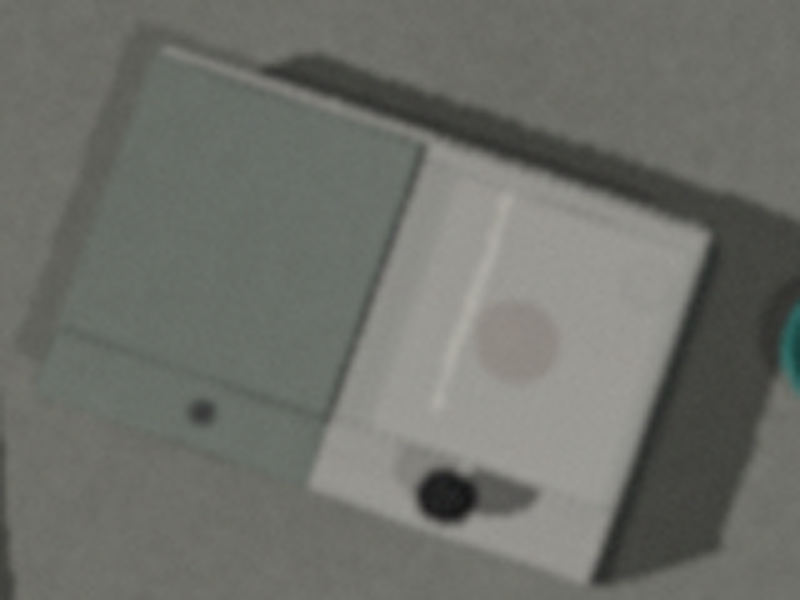

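View pics/c2.png

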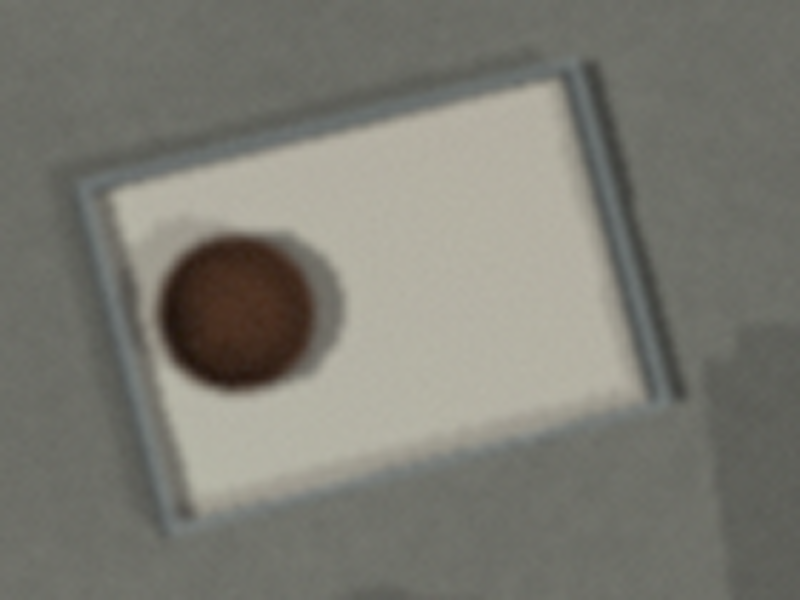

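The crops confirm the choices. The knob is at (189,207), the open pin hole at (140.4,190.4) and the figure at about (203,176) under the clear cover. The dark bowl is at (341.5,179) in the tray.

Run:
```python
from h import *
t,n=load('t0')
kn=np.array([477.4,208.4])
h=onz(n,[(140.4,190.4)],90)[0,:2]; d=h-kn; print('hole',h,np.linalg.norm(d),'yaw',np.degrees(np.arctan2(-d[0],d[1])))
c=np.r_[onz(n,[(132.4,117.2)],90),onz(n,[(242.4,154.4),(218.4,224.6)],97),onz(n,[(107,187)],90)][:,:2]
for i in range(4):
    e=c[(i+1)%4]-c[i]; print(c[i].round(1),np.linalg.norm(e).round(1),np.degrees(np.arctan2(e[1],e[0])).round(1))
print('centre',c.mean(0))
yaw=np.arctan2(-d[0],d[1]);Q=np.array([[np.cos(yaw),-np.sin(yaw)],[np.sin(yaw),np.cos(yaw)]])
print('knob in case',Q.T@(kn-c.mean(0)))
tr=onz(n,[(314,156.9),(401.5,135.9),(417.6,195.4),(330.1,217.8)],30)[:,:2]
for i in range(4):
    e=tr[(i+1)%4]-tr[i]; print(tr[i].round(1),np.linalg.norm(e).round(1),np.degrees(np.arctan2(e[1],e[0])).round(1))
print('tray',tr.mean(0))
s=arm.get_state(); print(s['qpos'],s['ee_rot'])
print(shift([477.4,208.4,200]))
```

```text
hole [518.79629573 331.07093476] 129.4674149526423 yaw -18.64738149773905
[694.4 352.3] 278.8 -109.2
[602.7  89.1] 175.2 161.2
[436.9 145.6] 280.0 71.2
[527.3 410.6] 177.0 -19.2
centre [565.32366246 249.38635306]
knob in case [-70.20295163 -66.94771946]
[606.6 -86.6] 229.6 -76.5
[ 660.4 -309.8] 156.3 -165.8
[ 508.9 -348.1] 229.3 104.0
[ 453.5 -125.5] 158.0 14.3
tray [ 557.33064067 -217.47889027]
[ 1.45070167e+00  4.07600734e-02  8.39138170e-02 -4.04515940e-04
 -1.61548655e+00 -3.33701748e-01] [ 9.74370540e-01 -2.24947594e-01 -1.19016492e-04  7.85404353e-04]
[337.7912274  203.07717108  38.73921216]
```

{"op": "servo_tool", "data": {
  "plan": [
    {"x": 0.563,"y": 0.338,"z": 0.03,"twist": -0.083,"gripper": 0.3},
    {"x": 0.563,"y": 0.338,"z": 0.03,"twist": -0.083,"gripper": 0.3},
    {"x": 0.563,"y": 0.338,"z": 0.03,"twist": -0.083,"gripper": 0.3},
    {"x": 0.563,"y": 0.338,"z": 0.03,"twist": -0.083,"gripper": 0.3},
    {"x": 0.563,"y": 0.338,"z": 0.03,"twist": -0.083,"gripper": 0.3},
    {"x": 0.563,"y": 0.338,"z": 0.03,"twist": -0.083,"gripper": 0.3},
    {"x": 0.563,"y": 0.338,"z": 0.03,"twist": -0.083,"gripper": 0.3},
    {"x": 0.563,"y": 0.338,"z": 0.065,"twist": -0.083,"gripper": 0.3},
    {"x": 0.563,"y": 0.338,"z": 0.065,"twist": -0.083,"gripper": 0.3},
    {"x": 0.563,"y": 0.338,"z": 0.065,"twist": -0.083,"gripper": 0.3},
    {"x": 0.563,"y": 0.338,"z": 0.065,"twist": -0.083,"gripper": 0.3},
    {"x": 0.563,"y": 0.338,"z": 0.065,"twist": -0.083,"gripper": 0.3}
  ]
}}

```text
clock: 1.1
ee_pos: [477.9, 207.6, 199.4]
ee_rot: [0.986, -0.165, -0.001, 0.001]
contact_force: [0.6, -0.2, 0.0]
grip_width: 59.8
grasp_force: 0.0
```

Run:
```python
from h import *
w,m=snap('wrist','w1'); s=arm.get_state(); print(s['ee_pos'],R.from_quat(s['ee_rot']).as_matrix().round(3),s['grip_width'],s['contact_force'])
print(m['eye'], proj(m,[477.4,208.4,143.5]))
```

```text
[477.71613061 208.53615938 199.9494951 ] [[ 0.946 -0.324 -0.001]
 [-0.324 -0.946 -0.   ]
 [-0.     0.001 -1.   ]] 59.76208497514412 [ 0.33212774  0.65073731 -0.14726803]
[554.82494946 181.45560257 333.10586999] [[274.70597528 238.62956938]]
```

View pics/w1.png

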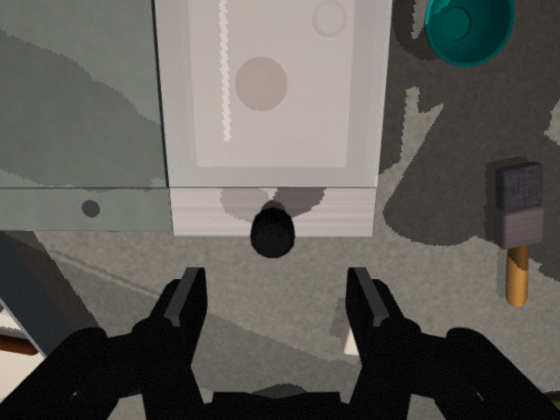

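The wrist view shows the knob at about (273,235) and the case edges square to the image, so the yaw is right.

Run:
```python
from h import *
w,m=load('w1')
k=(w[195:265,240:305].max(2)<40).astype(np.uint8); N,l,st,ce=cv2.connectedComponentsWithStats(k); i=1+np.argmax(st[1:,4]); x,y,ww,hh,a=st[i]; print(x+240,y+195,ww,hh)
u=x+240+ww/2; b=y+195+hh
P=onz(m,[(u,b)],143.5)[0]; q=R.from_euler('z',-18.9,degrees=True).as_matrix()
print('bottom edge',P,'centre',P+q@[13,0,0]); print('by width',onz(m,[(u,b-ww/2)],143.5), 'dia',onz(m,[(x+240,b-ww/2),(x+240+ww,b-ww/2)],143.5))
```

```text
251 207 43 51
bottom edge [466.45252288 213.5293756  143.5       ] centre [478.75163254 209.31844917 143.5       ]
by width [[479.02645546 209.14163623 143.5       ]] dia [[482.9609948  220.50379954 143.5       ]
 [475.08387654 197.78063077 143.5       ]]
```

{"op": "servo_tool", "data": {
  "plan": [
    {"x": 0.001,"y": -0.0015,"z": 0.05,"gripper": 0.3},
    {"x": 0.001,"y": -0.0015,"z": 0.1,"gripper": 0.3},
    {"x": 0.001,"y": -0.0015,"z": 0.13,"gripper": 0.3},
    {"x": 0.001,"y": -0.0015,"z": 0.13,"gripper": 0.3},
    {"x": 0.001,"y": -0.0015,"z": 0.13,"gripper": 1},
    {"x": 0.001,"y": -0.0015,"z": 0.13,"gripper": 1},
    {"x": 0.001,"y": -0.0015,"z": 0.13,"gripper": 1},
    {"x": 0.001,"y": -0.0015,"z": 0.13,"gripper": 1},
    {"x": 0.001,"y": -0.0015,"z": 0.13,"gripper": 1},
    {"x": 0.001,"y": -0.0015,"z": 0.13,"gripper": 1}
  ],
  "squeeze": 60
}}

```text
$.plan[0]: bad value
```

{"op": "servo_tool", "data": {
  "plan": [
    {"x": 0.001,"y": -0.002,"z": 0.05,"twist": 0,"gripper": 0.3},
    {"x": 0.001,"y": -0.002,"z": 0.1,"twist": 0,"gripper": 0.3},
    {"x": 0.001,"y": -0.002,"z": 0.13,"twist": 0,"gripper": 0.3},
    {"x": 0.001,"y": -0.002,"z": 0.13,"twist": 0,"gripper": 0.3},
    {"x": 0.001,"y": -0.002,"z": 0.13,"twist": 0,"gripper": 1},
    {"x": 0.001,"y": -0.002,"z": 0.13,"twist": 0,"gripper": 1},
    {"x": 0.001,"y": -0.002,"z": 0.13,"twist": 0,"gripper": 1},
    {"x": 0.001,"y": -0.002,"z": 0.13,"twist": 0,"gripper": 1},
    {"x": 0.001,"y": -0.002,"z": 0.13,"twist": 0,"gripper": 1},
    {"x": 0.001,"y": -0.002,"z": 0.13,"twist": 0,"gripper": 1}
  ],
  "squeeze": 60
}}

```text
clock: 1.98
ee_pos: [479.4, 210.7, 124.9]
ee_rot: [0.987, -0.164, 0.001, -0.001]
contact_force: [-3.0, 1.4, 5.9]
grip_width: 24.3
grasp_force: 58.8
```

{"op": "servo_tool", "data": {
  "plan": [
    {"x": 0,"y": 0,"z": -0.01,"twist": 0,"gripper": 1},
    {"x": 0,"y": 0,"z": -0.02,"twist": 0,"gripper": 1},
    {"x": 0,"y": 0,"z": -0.025,"twist": 0,"gripper": 1},
    {"x": 0,"y": 0,"z": -0.025,"twist": 0,"gripper": 1},
    {"x": 0,"y": 0,"z": -0.025,"twist": 0,"gripper": 1}
  ],
  "squeeze": 80
}}

```text
clock: 2.4
ee_pos: [478.8, 209.6, 135.9]
ee_rot: [0.986, -0.164, -0.0, 0.0]
contact_force: [6.8, -0.1, -11.0]
grip_width: 23.3
grasp_force: 78.9
```

{"op": "servo_tool", "data": {
  "plan": [
    {"x": 0,"y": 0,"z": -0.003,"twist": 0,"gripper": 1},
    {"x": 0,"y": 0,"z": -0.003,"twist": 0,"gripper": 1},
    {"x": 0,"y": -0.02,"z": -0.003,"twist": 0,"gripper": 1},
    {"x": 0,"y": -0.04,"z": -0.003,"twist": 0,"gripper": 1},
    {"x": 0,"y": -0.06,"z": -0.003,"twist": 0,"gripper": 1},
    {"x": 0,"y": -0.06,"z": -0.003,"twist": 0,"gripper": 1}
  ]
}}

```text
clock: 2.9
ee_pos: [490.7, 244.0, 136.7]
ee_rot: [0.986, -0.164, -0.001, 0.001]
contact_force: [7.7, -2.5, -11.3]
grip_width: 23.6
grasp_force: 79.4
```

{"op": "servo_tool", "data": {
  "plan": [
    {"x": 0,"y": -0.03,"z": 0,"twist": 0,"gripper": 1},
    {"x": 0,"y": -0.06,"z": 0,"twist": 0,"gripper": 1},
    {"x": 0,"y": -0.09,"z": 0,"twist": 0,"gripper": 1},
    {"x": 0,"y": -0.12,"z": 0,"twist": 0,"gripper": 1},
    {"x": 0,"y": -0.14,"z": 0,"twist": 0,"gripper": 1},
    {"x": 0,"y": -0.15,"z": 0,"twist": 0,"gripper": 1},
    {"x": 0,"y": -0.158,"z": 0,"twist": 0,"gripper": 1},
    {"x": 0,"y": -0.158,"z": 0,"twist": 0,"gripper": 1},
    {"x": 0,"y": -0.158,"z": 0,"twist": 0,"gripper": 1}
  ]
}}

```text
clock: 3.65
ee_pos: [521.5, 332.5, 136.5]
ee_rot: [0.986, -0.165, -0.001, 0.002]
contact_force: [8.8, -2.8, -11.5]
grip_width: 23.8
grasp_force: 79.8
```

{"op": "servo_tool", "data": {
  "plan": [
    {"x": 0,"y": 0,"z": 0.01,"twist": 0,"gripper": 1},
    {"x": 0,"y": 0,"z": 0.02,"twist": 0,"gripper": 1},
    {"x": 0,"y": 0,"z": 0.024,"twist": 0,"gripper": 1},
    {"x": 0,"y": 0,"z": 0.024,"twist": 0,"gripper": 1},
    {"x": 0,"y": 0,"z": 0.024,"twist": 0,"gripper": 1}
  ]
}}

```text
clock: 4.07
ee_pos: [521.6, 332.5, 125.1]
ee_rot: [0.986, -0.164, 0.0, 0.001]
contact_force: [4.6, -4.1, -1.3]
grip_width: 23.3
grasp_force: 80.8
```

{"op": "servo_tool", "data": {
  "plan": [
    {"x": 0,"y": 0,"z": 0,"twist": 0,"gripper": 0.3},
    {"x": 0,"y": 0,"z": 0,"twist": 0,"gripper": 0.3},
    {"x": 0,"y": 0,"z": 0,"twist": 0,"gripper": 0.3},
    {"x": 0,"y": 0,"z": 0,"twist": 0,"gripper": 0.3},
    {"x": 0,"y": 0,"z": -0.06,"twist": 0,"gripper": 0.3},
    {"x": 0,"y": 0,"z": -0.13,"twist": 0,"gripper": 0.3},
    {"x": 0,"y": 0.06,"z": -0.15,"twist": 0,"gripper": 0.3},
    {"x": 0,"y": 0.12,"z": -0.15,"twist": 0,"gripper": 0.3},
    {"x": 0,"y": 0.18,"z": -0.15,"twist": 0,"gripper": 0.3},
    {"x": 0,"y": 0.21,"z": -0.15,"twist": 0,"gripper": 0.3},
    {"x": 0,"y": 0.21,"z": -0.15,"twist": 0,"gripper": 0.3}
  ]
}}

```text
clock: 4.98
ee_pos: [479.6, 212.1, 216.5]
ee_rot: [0.986, -0.165, 0.001, -0.001]
contact_force: [0.3, 1.5, 1.0]
grip_width: 60.1
grasp_force: 0.0
```

Run:
```python
from h import *
w,m=snap('wrist','w2'); s=arm.get_state(); print(s['ee_pos'],s['grip_width'],s['contact_force'],m['eye'])
c=np.array([478.7,209.2])+R.from_euler('z',-18.9,degrees=True).as_matrix()[:2,:2]@[0,130]
print(c,proj(m,[*c,143.5]),proj(m,[*c,157.5]))
```

```text
[480.0044713  213.46746457 216.0395217 ] 59.74024428142021 [-0.14101416  0.55624968 -0.37723069] [556.06820061 185.70410741 350.29776987]
[520.80926437 332.19109665] [[ 70.49482972 226.11214244]] [[ 58.04987177 234.83367181]]
```

View pics/w2.png

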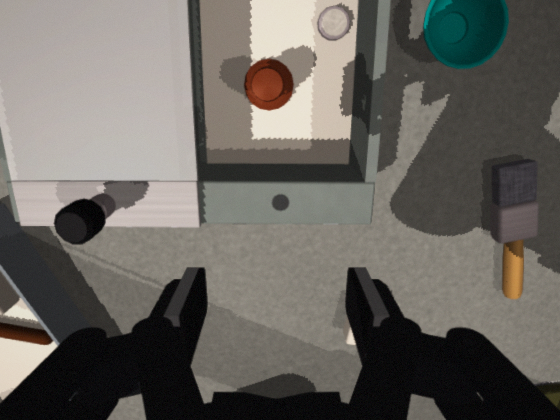

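The cover is open, with its edge at column 198 and the closed hole exposed at (281,202). The knob top at about (75,224) matches the pin-down prediction (70,226) rather than the pin-up one (58,235). The reddish clay figure is at (268,84).

Run:
```python
from h import *
w,m=load('w2')
c=w[50:120,235:305].astype(int); k=((c[...,0]>c[...,2]+40)&(c[...,0]>1.8*c[...,2])&(c[...,0]<200)).astype(np.uint8)
N,l,st,ce=cv2.connectedComponentsWithStats(k); i=1+np.argmax(st[1:,4]); x,y,ww,hh,a=st[i]; u=(x+235+ww/2,y+50+hh/2); print(u,ww,hh,ce[i]+[235,50])
p=onz(m,[u],35)[0]; print(p, onz(m,[(266,84)],85), 'size',onz(m,[(u[0]-ww/2,u[1]),(u[0]+ww/2,u[1])],30))
# knob dark blob
k=(w[190:260,40:125].max(2)<40).astype(np.uint8); N,l,st,ce=cv2.connectedComponentsWithStats(k); i=1+np.argmax(st[1:,4]); print(st[i]+[40,190,0,0,0])
print(shift([p[0],p[1],140]), shift([p[0],p[1],45]))
```

```text
(np.float64(269.0), np.float64(84.5)) 48 51 [268.39916623  84.27722772]
[559.24735145 191.04188767  35.        ] [[559.73089203 192.04069517  85.        ]] size [[565.84288298 210.01511674  30.        ]
 [552.80925661 172.23112355  30.        ]]
[  55  199   50   45 1645]
[82.14841838 -4.30512198 76.14100535] [ 82.04362941  -4.07135439 171.14065994]
```

{"op": "servo_tool", "data": {
  "plan": [
    {"x": 0.06,"y": -0.003,"z": 0.02,"twist": 0,"gripper": 0.4},
    {"x": 0.12,"y": -0.007,"z": 0.05,"twist": 0,"gripper": 0.4},
    {"x": 0.137,"y": -0.007,"z": 0.1,"twist": 0,"gripper": 0.4},
    {"x": 0.137,"y": -0.007,"z": 0.12,"twist": 0,"gripper": 0.4},
    {"x": 0.137,"y": -0.007,"z": 0.16,"twist": 0,"gripper": 0.4},
    {"x": 0.137,"y": -0.007,"z": 0.2,"twist": 0,"gripper": 0.4},
    {"x": 0.137,"y": -0.007,"z": 0.24,"twist": 0,"gripper": 0.4},
    {"x": 0.137,"y": -0.007,"z": 0.27,"twist": 0,"gripper": 0.4},
    {"x": 0.137,"y": -0.007,"z": 0.285,"twist": 0,"gripper": 0.4},
    {"x": 0.137,"y": -0.007,"z": 0.285,"twist": 0,"gripper": 0.4},
    {"x": 0.137,"y": -0.007,"z": 0.285,"twist": 0,"gripper": 0.4}
  ]
}}

```text
clock: 5.95
ee_pos: [560.1, 192.9, 55.9]
ee_rot: [0.987, -0.161, 0.003, -0.001]
contact_force: [-40.5, -12.8, 53.8]
grip_width: 51.4
grasp_force: 30.0
```

{"op": "servo_tool", "data": {
  "plan": [
    {"x": 0,"y": 0,"z": -0.04,"twist": 0,"gripper": 0.4},
    {"x": 0,"y": 0,"z": -0.08,"twist": 0,"gripper": 0.4},
    {"x": 0,"y": 0,"z": -0.14,"twist": 0,"gripper": 0.4},
    {"x": 0,"y": 0,"z": -0.2,"twist": 0,"gripper": 0.4},
    {"x": -0.06,"y": 0,"z": -0.26,"twist": 0,"gripper": 0.4},
    {"x": -0.1,"y": 0,"z": -0.26,"twist": 0,"gripper": 0.4},
    {"x": -0.1,"y": 0,"z": -0.26,"twist": 0,"gripper": 0.4}
  ]
}}

```text
clock: 6.53
ee_pos: [500.9, 213.9, 204.5]
ee_rot: [0.987, -0.162, 0.002, -0.003]
contact_force: [1.1, 0.6, 0.2]
grip_width: 51.1
grasp_force: 0.0
```

Run:
```python
from h import *
w,m=snap('wrist','w3'); a,n=snap('scene','s3'); s=arm.get_state(); print(s['ee_pos'],s['grip_width'],s['contact_force'],m['eye'])
v=np.hstack([w[:300],cv2.resize(a[170:400,230:460],(300,300))])
v=cv2.resize(v,(800,int(300*800/860))); cv2.imwrite('pics/v3.png',v[:,:,::-1])
```

```text
[501.93359197 212.65302416 200.84947689] 51.83260849440119 [-0.2921864   0.14053548  0.19990435] [577.08487011 187.36345079 338.51890241]
```

View pics/v3.png

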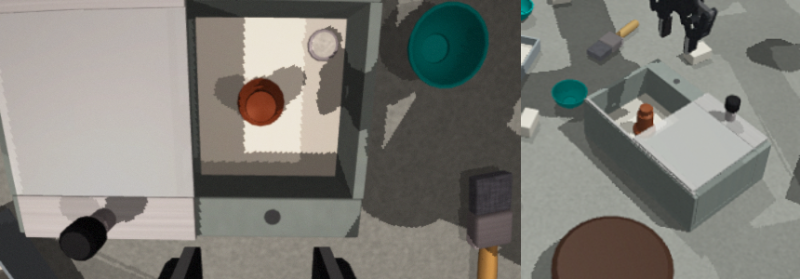

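The figure still stands. The force fits a finger knuckle landing on the cover's edge, so I will close along the pit's diagonal instead and grip slightly higher.

Run:
```python
from h import *
w,m=load('w3')
c=w[75:145,245:315].astype(int); k=((c[...,0]>c[...,2]+40)&(c[...,0]>1.8*c[...,2])&(c[...,0]<200)).astype(np.uint8)
N,l,st,ce=cv2.connectedComponentsWithStats(k); i=1+np.argmax(st[1:,4]); x,y,ww,hh,a=st[i]; print(x+245,y+75,ww,hh)
# foot: top/left/right edges
print('centre by box',onz(m,[(x+245+ww/2,y+75+hh/2)],45),'by foot top edge',onz(m,[(x+245+ww/2,y+75+ww/2)],30))
# cover edge column at row ~120, z97/91
g=w[120,150:240].astype(int).sum(1); j=150+np.argmin(np.diff(g)); print('cover edge col',j)
q=R.from_euler('z',-18.9,degrees=True).as_matrix()[:2,:2]; C=np.array([569.5,252.1])
print('cover edge case xy',q.T@(onz(m,[(j,120)],97)[0,:2]-C))
s=arm.get_state(); print(s['qpos']); print(shift([559.3,191.3,150]))
```

```text
256 84 49 51
centre by box [[560.49985231 190.89652911  45.        ]] by foot top edge [[560.40784747 190.82368382  30.        ]]
cover edge col 203
cover edge case xy [  7.66815181 -10.4200201 ]
[ 7.69374431e-01 -1.09128913e-01 -1.30406915e-01 -2.07478956e-04
 -1.54721167e+00  4.74726063e-01]
[61.14044517  1.92276578 50.8986704 ]
```

{"op": "servo_tool", "data": {
  "plan": [
    {"x": 0.103,"y": 0.003,"z": 0.03,"twist": 0.628,"gripper": 0.4},
    {"x": 0.103,"y": 0.003,"z": 0.03,"twist": 0.628,"gripper": 0.4},
    {"x": 0.103,"y": 0.003,"z": 0.03,"twist": 0.628,"gripper": 0.4},
    {"x": 0.103,"y": 0.003,"z": 0.03,"twist": 0.628,"gripper": 0.4},
    {"x": 0.103,"y": 0.003,"z": 0.03,"twist": 0.628,"gripper": 0.4},
    {"x": 0.103,"y": 0.003,"z": 0.03,"twist": 0.628,"gripper": 0.4},
    {"x": 0.103,"y": 0.003,"z": 0.03,"twist": 0.628,"gripper": 0.4},
    {"x": 0.103,"y": 0.003,"z": 0.03,"twist": 0.628,"gripper": 0.4},
    {"x": 0.103,"y": 0.003,"z": 0.06,"twist": 0.628,"gripper": 0.4},
    {"x": 0.103,"y": 0.003,"z": 0.1,"twist": 0.628,"gripper": 0.4},
    {"x": 0.103,"y": 0.003,"z": 0.1,"twist": 0.628,"gripper": 0.4}
  ]
}}

```text
clock: 7.55
ee_pos: [558.3, 188.7, 133.1]
ee_rot: [0.805, -0.594, -0.003, 0.004]
contact_force: [-0.4, -0.4, -1.6]
grip_width: 51.4
grasp_force: 0.0
```

Run:
```python
from h import *
s=arm.get_state(); M=R.from_quat(s['ee_rot']).as_matrix(); print(s['ee_pos'],M.round(3),s['qpos'].round(2)); print(shift([560,191.1,75]))
```

```text
[558.3073546  188.72586834 133.11893646] [[ 0.294 -0.956 -0.009]
 [-0.956 -0.294 -0.004]
 [ 0.001  0.01  -1.   ]] [ 0.66  0.03 -0.11 -0.   -1.43 -0.37]
[-1.82223571 -2.88007592 58.09214185]
```

{"op": "servo_tool", "data": {
  "plan": [
    {"x": -0.003,"y": -0.004,"z": 0.03,"twist": 0,"gripper": 0.4},
    {"x": -0.003,"y": -0.004,"z": 0.06,"twist": 0,"gripper": 0.4},
    {"x": -0.003,"y": -0.004,"z": 0.08,"twist": 0,"gripper": 0.4},
    {"x": -0.003,"y": -0.004,"z": 0.1,"twist": 0,"gripper": 0.4},
    {"x": -0.003,"y": -0.004,"z": 0.1,"twist": 0,"gripper": 0.4}
  ]
}}

```text
clock: 7.97
ee_pos: [561.1, 191.3, 76.7]
ee_rot: [0.805, -0.594, -0.001, 0.002]
contact_force: [-0.3, -0.2, -1.0]
grip_width: 50.9
grasp_force: 0.0
```

{"op": "servo_tool", "data": {
  "plan": [
    {"x": 0,"y": 0,"z": 0.013,"twist": 0,"gripper": 0.4},
    {"x": 0,"y": 0,"z": 0.026,"twist": 0,"gripper": 0.4},
    {"x": 0,"y": 0,"z": 0.038,"twist": 0,"gripper": 0.4},
    {"x": 0,"y": 0,"z": 0.038,"twist": 0,"gripper": 0.4},
    {"x": 0,"y": 0,"z": 0.038,"twist": 0,"gripper": 0.4}
  ]
}}

```text
clock: 8.38
ee_pos: [562.1, 191.7, 56.6]
ee_rot: [0.805, -0.594, -0.0, 0.0]
contact_force: [0.1, 0.3, 0.1]
grip_width: 51.2
grasp_force: 0.0
```

{"op": "servo_tool", "data": {
  "plan": [
    {"x": 0,"y": 0,"z": 0.008,"twist": 0,"gripper": 0.4},
    {"x": 0,"y": 0,"z": 0.008,"twist": 0,"gripper": 0.5},
    {"x": 0,"y": 0,"z": 0.008,"twist": 0,"gripper": 0.55},
    {"x": 0,"y": 0,"z": 0.008,"twist": 0,"gripper": 0.6},
    {"x": 0,"y": 0,"z": 0.008,"twist": 0,"gripper": 0.65},
    {"x": 0,"y": 0,"z": 0.008,"twist": 0,"gripper": 0.7},
    {"x": 0,"y": 0,"z": 0.008,"twist": 0,"gripper": 0.75},
    {"x": 0,"y": 0,"z": 0.008,"twist": 0,"gripper": 0.8},
    {"x": 0,"y": 0,"z": 0.008,"twist": 0,"gripper": 0.8}
  ],
  "squeeze": 30
}}

```text
clock: 9.13
ee_pos: [562.4, 191.9, 52.5]
ee_rot: [0.805, -0.594, 0.0, -0.0]
contact_force: [-2.0, -0.3, 3.3]
grip_width: 28.7
grasp_force: 30.2
```

{"op": "servo_tool", "data": {
  "plan": [
    {"x": 0,"y": 0,"z": -0.01,"twist": 0,"gripper": 0.8},
    {"x": 0,"y": 0,"z": -0.03,"twist": 0,"gripper": 0.8},
    {"x": 0,"y": 0,"z": -0.06,"twist": 0,"gripper": 0.8},
    {"x": 0,"y": 0,"z": -0.1,"twist": 0,"gripper": 0.8},
    {"x": 0,"y": 0,"z": -0.14,"twist": 0,"gripper": 0.8},
    {"x": 0,"y": 0,"z": -0.17,"twist": 0,"gripper": 0.8},
    {"x": 0,"y": 0,"z": -0.17,"twist": 0,"gripper": 0.8},
    {"x": 0,"y": 0,"z": -0.17,"twist": 0,"gripper": 0.8}
  ],
  "squeeze": 40
}}

```text
clock: 9.8
ee_pos: [562.7, 192.4, 155.7]
ee_rot: [0.805, -0.594, 0.0, -0.001]
contact_force: [-0.2, -1.1, -2.4]
grip_width: 28.4
grasp_force: 39.8
```

Run:
```python
from h import *
s=arm.get_state(); print(s['ee_pos'],s['grip_width'],s['contact_force'],s['qpos'].round(2))
q=R.from_euler('z',13.9,degrees=True).as_matrix()[:2,:2]; T=np.array([557.3,-217.5])
p=T+q@[0,-45]; print(p,shift([*p,150]))
```

```text
[562.72827912 192.35330756 155.73593621] 28.41360459898853 [-0.18030492 -1.14560066 -2.41897701] [ 0.67  0.03 -0.08 -0.   -1.46 -0.37]
[ 568.11026191 -261.18224167] [434.94227458 128.67545121   4.92007667]
```

{"op": "servo_tool", "data": {
  "plan": [
    {"x": 0.03,"y": 0.009,"z": 0,"twist": 0,"gripper": 0.8},
    {"x": 0.08,"y": 0.024,"z": 0,"twist": 0,"gripper": 0.8},
    {"x": 0.14,"y": 0.041,"z": 0,"twist": 0,"gripper": 0.8},
    {"x": 0.2,"y": 0.059,"z": 0,"twist": 0,"gripper": 0.8},
    {"x": 0.26,"y": 0.077,"z": 0,"twist": 0.01,"gripper": 0.8},
    {"x": 0.32,"y": 0.095,"z": 0,"twist": 0.02,"gripper": 0.8},
    {"x": 0.38,"y": 0.112,"z": 0,"twist": 0.03,"gripper": 0.8},
    {"x": 0.44,"y": 0.13,"z": 0,"twist": 0.037,"gripper": 0.8},
    {"x": 0.5,"y": 0.148,"z": 0,"twist": 0.037,"gripper": 0.8},
    {"x": 0.56,"y": 0.165,"z": 0,"twist": 0.037,"gripper": 0.8},
    {"x": 0.62,"y": 0.183,"z": 0,"twist": 0.037,"gripper": 0.8},
    {"x": 0.67,"y": 0.198,"z": 0,"twist": 0.037,"gripper": 0.8}
  ]
}}

```text
clock: 10.8
ee_pos: [566.3, -229.4, 152.5]
ee_rot: [0.788, -0.616, -0.001, 0.001]
contact_force: [0.7, 0.7, -1.5]
grip_width: 28.9
grasp_force: 39.8
```

{"op": "servo_tool", "data": {
  "plan": [
    {"x": 0.03,"y": 0.008,"z": 0,"twist": 0,"gripper": 0.8},
    {"x": 0.05,"y": 0.014,"z": 0.02,"twist": 0,"gripper": 0.8},
    {"x": 0.055,"y": 0.016,"z": 0.05,"twist": 0,"gripper": 0.8},
    {"x": 0.055,"y": 0.016,"z": 0.08,"twist": 0,"gripper": 0.8},
    {"x": 0.055,"y": 0.016,"z": 0.08,"twist": 0,"gripper": 0.8},
    {"x": 0.055,"y": 0.016,"z": 0.08,"twist": 0,"gripper": 0.8}
  ]
}}

```text
clock: 11.3
ee_pos: [564.8, -260.9, 103.7]
ee_rot: [0.788, -0.616, -0.002, 0.001]
contact_force: [0.3, -0.8, -1.0]
grip_width: 28.6
grasp_force: 39.8
```

Run:
```python
from h import *
s=arm.get_state(); print(s['ee_pos'],s['grip_width'],s['contact_force'],R.from_quat(s['ee_rot']).as_matrix().round(3))
w,m=snap('wrist','w4'); a,n=snap('scene','s4')
v=np.hstack([cv2.resize(w,(480,360)),cv2.resize(a[130:310,90:250],(320,360))]); cv2.imwrite('pics/v4.png',v[:,:,::-1])
q=R.from_euler('z',13.9,degrees=True).as_matrix()[:2,:2]; T=np.array([557.3,-217.5])
print('in tray',q.T@(s['ee_pos'][:2]-T)); print(shift([*(T+q@[0,-45]),38.5]))
```

```text
[ 564.83701974 -260.88868244  103.68693855] 28.61733512119014 [ 0.33639564 -0.76518358 -1.04326437] [[ 0.242 -0.97  -0.004]
 [-0.97  -0.242  0.001]
 [-0.002  0.004 -1.   ]]
in tray [ -3.10686897 -43.92871266]
[ 0.2471422  -1.64295759 68.36743618]
```

View pics/v4.png

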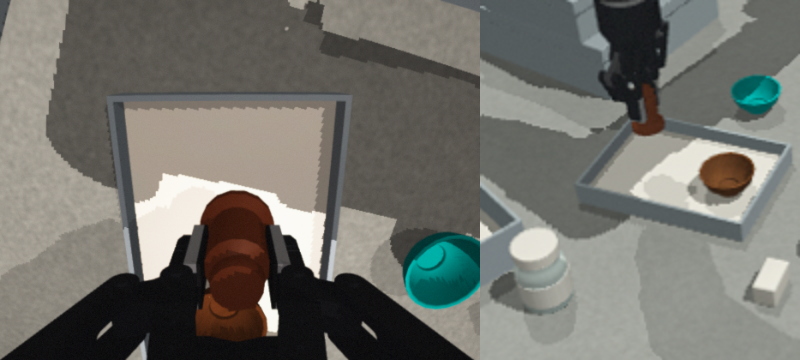

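The figure is held upright over the empty half of the tray, and the bowl is undisturbed behind it.

{"op": "servo_tool", "data": {
  "plan": [
    {"x": 0,"y": -0.003,"z": 0.03,"twist": 0,"gripper": 0.8},
    {"x": 0,"y": -0.003,"z": 0.06,"twist": 0,"gripper": 0.8},
    {"x": 0,"y": -0.003,"z": 0.08,"twist": 0,"gripper": 0.8},
    {"x": 0,"y": -0.003,"z": 0.095,"twist": 0,"gripper": 0.8},
    {"x": 0,"y": -0.003,"z": 0.1,"twist": 0,"gripper": 0.8},
    {"x": 0,"y": -0.003,"z": 0.1,"twist": 0,"gripper": 0.8},
    {"x": 0,"y": -0.003,"z": 0.1,"twist": 0,"gripper": 0.8}
  ]
}}

```text
clock: 11.98
ee_pos: [568.3, -261.4, 47.2]
ee_rot: [0.788, -0.616, 0.001, -0.0]
contact_force: [0.1, 0.4, -1.2]
grip_width: 28.7
grasp_force: 39.8
```

{"op": "servo_tool", "data": {
  "plan": [
    {"x": 0,"y": 0,"z": 0.004,"twist": 0,"gripper": 0.8},
    {"x": 0,"y": 0,"z": 0.007,"twist": 0,"gripper": 0.8},
    {"x": 0,"y": 0,"z": 0.01,"twist": 0,"gripper": 0.8},
    {"x": 0,"y": 0,"z": 0.01,"twist": 0,"gripper": 0.8},
    {"x": 0,"y": 0,"z": 0.01,"twist": 0,"gripper": 0.8}
  ]
}}

```text
clock: 12.4
ee_pos: [567.7, -261.2, 40.1]
ee_rot: [0.788, -0.616, -0.0, 0.0]
contact_force: [-0.6, -0.2, -1.3]
grip_width: 28.8
grasp_force: 39.8
```

{"op": "servo_tool", "data": {
  "plan": [
    {"x": 0,"y": 0,"z": 0.002,"twist": 0,"gripper": 0.8},
    {"x": 0,"y": 0,"z": 0.003,"twist": 0,"gripper": 0.8},
    {"x": 0,"y": 0,"z": 0.003,"twist": 0,"gripper": 0.8},
    {"x": 0,"y": 0,"z": 0.003,"twist": 0,"gripper": 0.8}
  ]
}}

```text
clock: 12.73
ee_pos: [567.8, -261.2, 38.6]
ee_rot: [0.788, -0.616, 0.0, 0.0]
contact_force: [0.5, 0.8, 0.6]
grip_width: 28.5
grasp_force: 39.9
```

{"op": "servo_tool", "data": {
  "plan": [
    {"x": 0,"y": 0,"z": 0.002,"twist": 0,"gripper": 0.8},
    {"x": 0,"y": 0,"z": 0.002,"twist": 0,"gripper": 0.8},
    {"x": 0,"y": 0,"z": 0.002,"twist": 0,"gripper": 0.8}
  ]
}}

```text
clock: 12.98
ee_pos: [567.9, -261.3, 38.5]
ee_rot: [0.788, -0.616, 0.0, 0.0]
contact_force: [-3.3, 2.6, 4.3]
grip_width: 28.8
grasp_force: 40.5
```

{"op": "servo_tool", "data": {
  "plan": [
    {"x": 0,"y": 0,"z": 0,"twist": 0,"gripper": 0.6},
    {"x": 0,"y": 0,"z": 0,"twist": 0,"gripper": 0.5},
    {"x": 0,"y": 0,"z": 0,"twist": 0,"gripper": 0.4},
    {"x": 0,"y": 0,"z": 0,"twist": 0,"gripper": 0.35},
    {"x": 0,"y": 0,"z": 0,"twist": 0,"gripper": 0.35},
    {"x": 0,"y": 0,"z": -0.02,"twist": 0,"gripper": 0.35},
    {"x": 0,"y": 0,"z": -0.05,"twist": 0,"gripper": 0.35},
    {"x": 0,"y": 0,"z": -0.1,"twist": 0,"gripper": 0.35},
    {"x": 0,"y": 0,"z": -0.16,"twist": 0,"gripper": 0.35},
    {"x": 0,"y": 0,"z": -0.22,"twist": 0,"gripper": 0.35},
    {"x": 0,"y": 0,"z": -0.25,"twist": 0,"gripper": 0.35},
    {"x": 0,"y": 0,"z": -0.25,"twist": 0,"gripper": 0.35}
  ],
  "squeeze": 20
}}

```text
clock: 13.98
ee_pos: [569.6, -262.3, 195.1]
ee_rot: [0.788, -0.616, 0.005, -0.002]
contact_force: [-0.6, -0.5, -0.4]
grip_width: 55.5
grasp_force: 0.0
```

Run:
```python
from h import *
a,n=snap('scene','s5'); s=arm.get_state(); print(s['ee_pos'],s['contact_force'],s['clock'])
v=np.hstack([cv2.resize(a[130:310,120:280],(400,450)),cv2.resize(a[200:360,270:450],(400,450))]); cv2.imwrite('pics/v5.png',v[:,:,::-1])
```

```text
[ 568.89957717 -261.64722129  191.76645431] [ 1.03117617 -0.33760822 -0.06709255] 14.0333
```

View pics/v5.png

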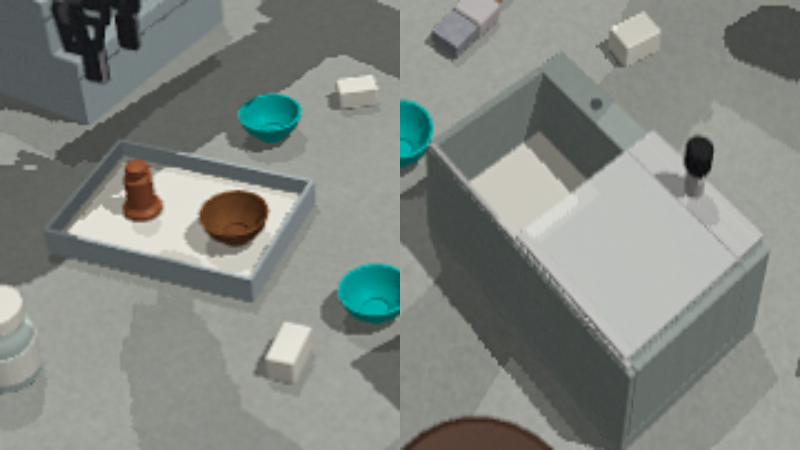

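The figure stands upright in the tray at crop (140,190), beside the bowl at (233,215), and the cover is open. One last check: is the pin down?

Run:
```python
from h import *
for f,box in (('s0',(345,205,375,245)),('s5',(388,238,420,275))):
    a,m=load(f); x0,y0,x1,y1=box
    k=(a[y0:y1,x0:x1].max(2)<50).astype(np.uint8); N,l,st,ce=cv2.connectedComponentsWithStats(k); i=1+np.argmax(st[1:,4]); print(f,ce[i]+[x0,y0],st[i])
    xy=(478.7,209.2) if f=='s0' else (520.8,332.2)
    for z in (132,143): print(z,proj(m,[*xy,z]))
```

```text
s0 [359.52142857 222.42857143] [  9  11  12  14 140]
132 [[359.68307281 222.70672231]]
143 [[360.08954383 218.86235113]]
s5 [404.04285714 255.30714286] [ 10  11  13  14 140]
132 [[404.57612025 255.54649662]]
143 [[405.31442664 251.644339  ]]
```

The pin is down: the knob appears at the row predicted for z = 132.

```bash
python3 -c "
from workcell import arm
print(arm.hand_in())"
```

```text
the job is handed in; nothing more can be done
None
```

I handed the job in at about 14 s: the cover is locked open with the pin down, and the figure stands upright on the tray foam beside the bowl, which looks unmoved. One risk: on my first reach into the pit the gripper hit something, probably the cover's edge, and the wrist read about 54 N upward, so it may count against the 40 N limit.

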